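# Slide the port plate out to the gauge post and hold it level

## Robot

A 7-joint arm with a two-finger parallel gripper is mounted at the origin on a cart in front of the work surface, level with it; the furniture and walls round the work are solid. World frame = base frame: x ahead of the robot, y to its left, z up, the work surface at z = 0. Lengths are in m, angles in rad, forces in N, time in s.
With the tool pointing down it reaches from about 0.425 to 0.875 m from the base axis. Payload 4.7 kg.
Tool frame: the origin (TCP) lies at the very end of the fingers, on their centre line; the grasp point (between the pads) lies 19 mm behind it; z points along the fingers, y is the line along which they close (so a half turn about z gives the same grasp; the last joint's range is limited). The gripper opens to 87 mm and grips with 3 to 60 N. Pads are 19 mm wide; open, the fingers measure 117 mm over their backs; the gripper's body (75 mm by 190 mm) begins 51 mm behind the grasp point.
Start: joints at [-1.178, 0.321, -0.07, 1.45, 0.023, 1.371, -0.057], TCP at [0.24, 0.604, 0.223] pointing down, gripper open.
Joint ranges: [-2.86, 2.86], [-0.3, 2.09], [-1.38, 1.24], [0.06, 2.45], [-1.56, 4.7], [0.09, 2.05], [-2.69, 2.69]. Speed limits (rad/s): [2.57, 2.57, 3.14, 3.14, 3.14, 3.14, 3.14].

## Interface

Orientations are given as a rotation vector (axis times angle).
In Python, from bench import get_state, get_image, get_calibration, close_job gives the robot as it stands.
- The arm moves only by the shell command python3 -m crank 'ROWS' [FORCE]. ROWS is JSON, a list of rows, each a list of 5 numbers: the opening, from 0 (shut) to 1 (fully open), then the shift along the world's x, y, z in units of 0.2 m (1.0 is 0.2 m), then the turn about the world's z in units of 2 pi rad (1.0 is 2 pi rad). A call has 1 to 5 rows; each row is the pose to reach, as a shift and turn from the pose commanded when the call began, turning the shorter way round; what a row does not reach only later rows make up. A row lasts 1/8 s, in which the tool goes at most 62.5 mm and 10.7 degrees, less where a joint would pass 70% of its speed; a pose out of reach is approached as far as the arm can. A call with a number of a shift or a turn outside -1 to 1 is refused whole. A call with a gripper value outside its range is refused whole. The fingers move at their own pace and stop on an object; FORCE is the grip in N (left out, the last holds). Time passes only in rows, so rows that repeat a pose let the fingers close. It gives the time, the measured TCP pose, the force, the opening and the grip force at its end, in the units of the state.
- get_state(): the state, without advancing time (a new reading comes with each control period).
- get_image(name): name is "scene" or "top"; returns the picture (480x640x3 uint8, red, green, blue); there is no depth.
- get_calibration(name): a dict with "fovy" (degrees; the focal length in pixels is half the picture's height over the tangent of half this angle, whatever the lens; pixels are square), "cx", "cy" (the principal point, pixels), "k1" (the pictures are not rectified: a ray, as slopes to the right and down, at radius r is drawn at 1 + k1 r^2 times it, then the intrinsics apply), "R" (3x3) and "t" (3): a world point X has camera coordinates R X + t. Camera axes: x right, y down, z forward; pixel columns grow to the right and rows downward; lengths in m; the calibration is good to about 2 mm. A picture is of the moment at which its call begins. get_calibration takes no time and is no camera call.
- close_job(): hands the job in; it is judged then, once.
The state is a dict: "time": time; "joint_positions": joint angles; "qd": joint speeds; "joint_torque": joint torques, N m; "position": TCP position; "tool_rot": TCP orientation; "ft_force": force on the tool from outside, world axes, zero at the start; "torque": the same for the moment, N m; "grip_width": opening from 0.0 (shut) to 1.0 (fully open); "grip_force": force on a finger pad.
Only numpy, scipy, OpenCV 4.12 (cv2) and the standard library are available. Lean on these libraries where they do the work, as an engineer would, in place of code of your own. Each camera call takes 0.05 s, during which the arm holds its last target. There are 200 camera calls.

## Task

I want to fit a clamp under the flange stub of the port plate. First swing the stand's gauge arm until it points straight out from the stand, parallel with the plate, and let go of it; then, by its grip lug, slide the plate out along the stand, without lifting or tipping it, until its outer end is in line with the centre of the gauge arm's post. It is front-heavy there and would tip off the stand, so finish while still holding the lug, with the plate flat on the stand, and leave everything else on the desk where it is.

Things in the scene. Friction and masses are not known exactly. Their poses are not given: they have to be found in the camera images.
- stand: fixed aluminium bench stand. Origin on the desk; +x is the way the plate slides out, +y across, +z up. Flat deck 70 mm above the desk, 100 mm wide, x from -120 to +100 mm (the front edge the plate overhangs). Two fences, 75 mm apart, 6 mm over the deck, guide the plate along x.
- gauge_arm (a joint): angle of the flat dark steel gauge arm beside the plate, just below deck height, on a vertical pivot at x +95, y -64 mm of the stand. 0: points sideways, to the stand's -y; 1.571: straight out along the stand's +x (long tick of the scale disc); goes on to 1.95, no stop between. Stiff hinge: stays where left; about 1.5 N at the post moves it.
- gauge_post (a point): middle of the arm's upright round steel post, 14 mm thick, 150 mm from the pivot axis, 60 to 115 mm above the desk (this point 95 mm). A pointer sticks out 18 mm sideways from its axis at 67 to 71 mm height. With the arm straight out the post is at x +245, y -64 mm of the stand, 145 mm beyond the front edge: the mark for the plate's outer end.
- plate_grip (a point): centre of the grip lug on the plate's tail, an upright black block 14 mm thick along the plate (x), 44 mm across (y), 40 mm high; this point is 20 mm above the plate's top, 100 mm above the desk, and 215 mm behind the plate's outer end face. +x towards the outer end.
- plate_end (a point): middle of the upper edge of the plate's outer end face, 80 mm above the desk; axes as the plate. The aluminium plate is 240 x 70 x 10 mm, 0.4 to 0.75 kg, lying on the deck with 2.5 mm play to each fence. A flange stub 40 mm across and 28 mm high stands on it 40 mm behind this end.
- plate: the plate itself; origin in the middle of its underside (on the deck: 70 mm above the desk), 120 mm behind the outer end; +x towards the outer end, +z up.
- clamp: the aluminium ring clamp with a wing nut, 69 x 79 x 16 mm; a bystander on the desk, to be left alone. Origin at the middle of its underside
- ring: the centring ring with a black O-ring, 38 mm across, 8 mm high; a bystander on the desk, to be left alone. Origin at the middle of its underside
- hex: the black L-shaped hex key, 32 x 88 x 6 mm; a bystander on the desk, to be left alone. Origin at the middle of its underside
- pocket_torch: the black pocket torch, 96 mm long, 27 mm thick; a bystander on the desk, to be left alone. Origin at the middle of its underside
- pen: the black-capped white marker pen, 130 mm long; a bystander on the desk, to be left alone. Origin at the middle of its underside
- spanner: the combination spanner, 168 mm long, 6 mm thick; a bystander on the desk, to be left alone. Origin at the middle of its underside
- tape: the amber tape roll, 66 x 73 x 12 mm; a bystander on the desk, to be left alone. Origin at the middle of its underside

How it is judged:
By the outcome, as a careful person would: the job done as asked, in the order asked, and still so for the second after the job is handed in, while the arm keeps its last pose, push and grip.
It also fails if it takes over 54 s, if anything falls off the work surface, if the arm or the gripper's body presses on something with over 40 N, if the wrist force passes 120 N, or if a joint passes its speed limit or range.

## Working session

There is one attempt and no reset: what is moved stays moved. The work goes in short steps, Python scripts to look and compute and a shell command to move; the robot and the scene stay as the last step left them, time stands still between calls to the robot, and variables do not carry over. Pictures are saved under pics/ and viewed, at most 11 in all, crops included, and the job is handed in when it is done.

```bash
mkdir -p pics; ls
cat > h.py <<'E'
import numpy as np, cv2
from bench import *
def K(n):
    c=get_calibration(n); f=240/np.tan(np.radians(c["fovy"])/2)
    return c,f,np.array(c["R"]),np.array(c["t"])
def proj(n,X):
    c,f,R,t=K(n); p=np.atleast_2d(X)@R.T+t; s=p[:,:2]/p[:,2:]
    s=s*(1+c["k1"]*(s**2).sum(1,keepdims=True)); return s*f+[c["cx"],c["cy"]]
def back(n,uv,z):
    c,f,R,t=K(n); d=(np.atleast_2d(uv)-[c["cx"],c["cy"]])/f; s=d.copy()
    for _ in range(20): s=d/(1+c["k1"]*(s**2).sum(1,keepdims=True))
    r=np.c_[s,np.ones(len(s))]@R; o=-R.T@t
    return o+r*((z-o[2])/r[:,2])[:,None]
def snap(n,f):
    im=get_image(n); cv2.imwrite("pics/"+f,im[:,:,::-1]); return im
E
python3 - <<'E'
from h import *
snap("top","t0.png");snap("scene","s0.png")
for n in("top","scene"):
    c,f,R,t=K(n);print(n,f,c["k1"],-R.T@t,R[2])
print(get_state())
E
```

```text
pics
top 506.12753301686257 0.03696124035068531 [0.26458438 0.13897109 1.26657879] [ 0.24232301  0.00697045 -0.97017059]
scene 507.9184387165798 -0.11862381922889753 [-0.37425227 -0.70805407  0.74313137] [ 0.63082509  0.61888686 -0.46801577]
{'time': 0.1, 'joint_positions': array([-1.17791368,  0.32176542, -0.07008837,  1.45155063,  0.02261082,
        1.37079018, -0.05691088]), 'qd': array([-4.53117206e-05, -3.16527315e-03, -2.16564954e-03, -3.28425954e-03,
       -1.23172658e-03,  5.03180619e-04, -2.05076333e-04]), 'joint_torque': array([-3.81511600e-04, -4.92576170e+01, -4.05691797e-01, -3.13398314e+01,
       -6.40158006e-02,  3.94824904e-02,  7.34690730e-05]), 'position': array([0.24022781, 0.60344952, 0.22156136]), 'tool_rot': array([-5.91362573e-01, -3.08520299e+00,  2.68899361e-03]), 'ft_force': array([ 1.41289432,  0.24824879, -0.16526563]), 'torque': array([-0.05073922,  0.02678954, -0.00724736]), 'grip_force': 0.0, 'grip_width': 0.9989853890323235}
```

View pics/t0.png

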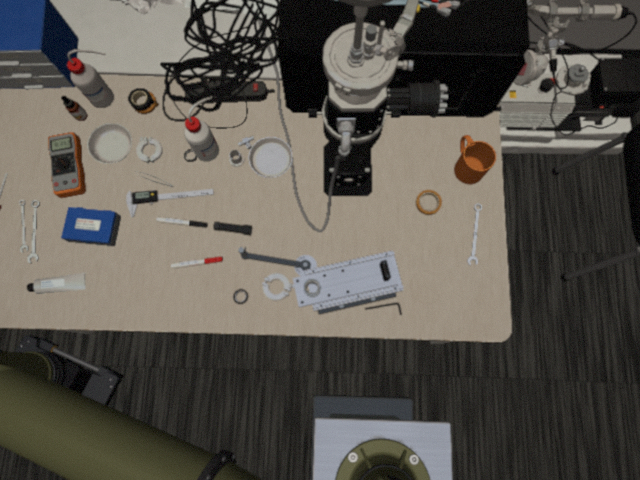

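View pics/s0.png

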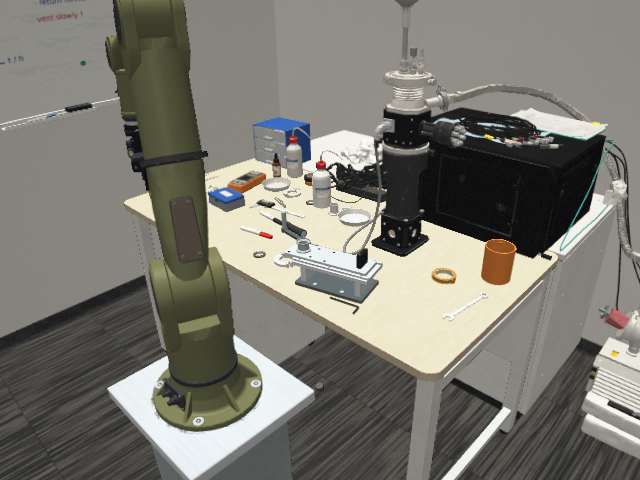

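The top view shows the stub near (313,289), lug (384,270), pivot (306,263) and post about (243,252). The arm is about 25° short of straight out. I'll zoom in on this area.

Run:
```python
from h import *
im=cv2.imread("pics/t0.png")
cv2.imwrite("pics/t0c.png",cv2.resize(im[225:325,215:415],None,fx=4,fy=4,interpolation=cv2.INTER_CUBIC))
im=cv2.imread("pics/s0.png")
cv2.imwrite("pics/s0c.png",cv2.resize(im[190:310,250:410],None,fx=5,fy=5,interpolation=cv2.INTER_CUBIC))
```

```text
(no output)
```

View pics/t0c.png

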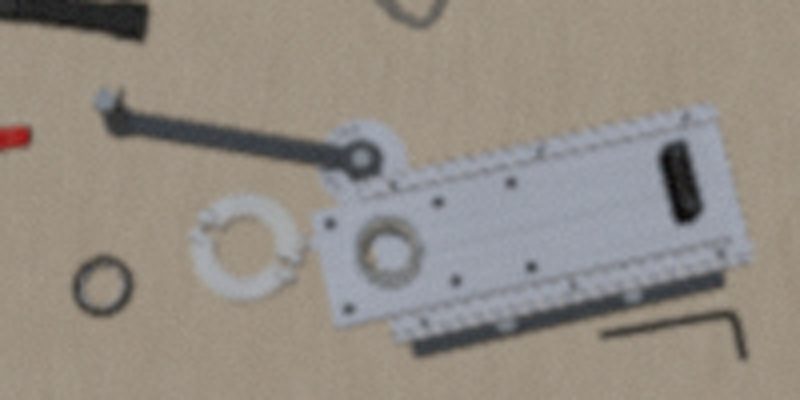

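View pics/s0c.png

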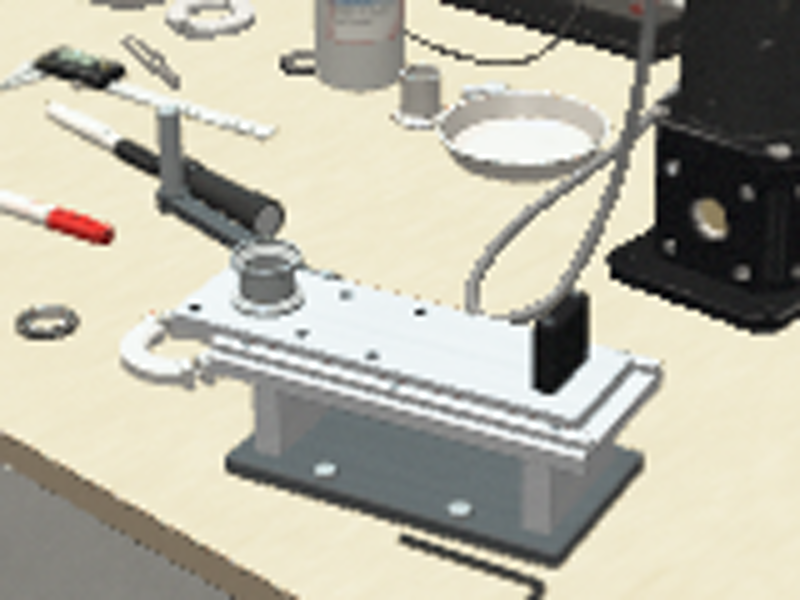

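The crops show the pivot at crop (362,158), the post top at (105,100), the plate's end corners at (315,212) and (338,328), the rear deck corners at (715,105) and (748,262), and the lug around (682,182). Next I'll fit the stand pose.

```bash
cat > fit.py <<'E'
from h import *
from scipy.optimize import least_squares
cr=lambda p:np.array(p)/4+[215,225]-.375
sc=lambda p:np.array(p)/5+[250,190]-.4
# stand-frame points in mm
obs=[("top",[95,-64,72],cr([362,158])),("top",[-120,-50,70],cr([715,105])),("top",[-120,50,70],cr([748,262])),("top",[100,50,70],cr([400,342])),
("scene",[-120,-50,70],sc([660,370])),("scene",[-120,50,70],sc([585,462]))]
def W(p,q): c,s=np.cos(p[2]),np.sin(p[2]); q=np.asarray(q)/1e3; return np.array([p[0]+c*q[0]-s*q[1],p[1]+s*q[0]+c*q[1],q[2]])
res=lambda p:np.concatenate([proj(n,W(p,q))[0]-uv for n,q,uv in obs])
r=least_squares(res,[.57,.1,1.8],x_scale=[.01,.01,.01],loss="soft_l1")
if __name__=="__main__":
    p=r.x;print("stand",p,np.degrees(p[2]));print(res(p).reshape(-1,2).round(1))
    R=np.array([[np.cos(p[2]),np.sin(p[2])],[-np.sin(p[2]),np.cos(p[2])]])
    for nm,n,uv,z in [("posttop","top",cr([105,100]),.115),("postbase","top",cr([121,125]),.062),("posttop","scene",sc([168,106]),.115),
      ("plc1","top",cr([315,212]),.08),("plc2","top",cr([338,328]),.08),("stubtop","top",cr([392,250]),.108),("lugtop","top",cr([678,182]),.12),
      ("lugtop","scene",sc([562,305]),.12),("lugbot","scene",sc([545,392]),.08),("clamp","top",cr([246,247]),.01),("pivot","top",cr([362,158]),.072)]:
        X=back(n,uv,z)[0]; print(nm,n,X.round(4),"stand",(1e3*R@(X[:2]-p[:2])).round(1))
    print("post goal",W(p,[245,-64,95]))
E
python3 fit.py
```

```text
stand [0.46640746 0.08750956 1.82509412] 104.57019007996608
[[ 0.1 -0.2]
 [-0.3 -0.6]
 [ 2.2  0.1]
 [-1.2  0.7]
 [ 0.7  0. ]
 [-0.6 -0.1]]
posttop top [0.5252 0.3448 0.115 ] stand [ 234.2 -121.7]
postbase top [0.522  0.3435 0.062 ] stand [ 233.7 -118.1]
posttop scene [0.5316 0.3512 0.115 ] stand [ 238.8 -129.4]
plc1 top [0.4688 0.2219 0.08  ] stand [129.4 -36.1]
plc2 top [0.4007 0.2053 0.08  ] stand [130.5  34. ]
stubtop top [0.4432 0.1745 0.108 ] stand [90.1  0.6]
lugtop top [0.4857 0.0112 0.12  ] stand [-78.7   0.5]
lugtop scene [0.4936 0.0111 0.12  ] stand [-80.8  -7.1]
lugbot scene [0.4739 0.0049 0.08  ] stand [-81.9  13.5]
clamp top [0.4575 0.2688 0.01  ] stand [177.8 -37. ]
pivot top [0.5039 0.1957 0.072 ] stand [ 95.3 -63.5]
post goal [0.4667156  0.34073062 0.095     ]
```

The stand fits at (0.466, 0.0875) with yaw 104.6°. The post sits at (0.524, 0.345), a radius of 150 mm as it should be, which puts the arm at about 1.18 rad. The plate end is at stand x ≈ 130, so the slide is about 115 mm. I'll move above the post with the closing axis along stand y.

```bash
python3 -m crank '[[1,0.14,-0.13,0,-0.015],[1,0.28,-0.26,0,-0.03],[1,0.42,-0.39,0,-0.045],[1,0.56,-0.52,0,-0.06],[1,0.7,-0.65,0,-0.075]]'
python3 -m crank '[[1,0.16,-0.14,-0.05,-0.015],[1,0.32,-0.28,-0.1,-0.03],[1,0.48,-0.42,-0.15,-0.045],[1,0.64,-0.56,-0.2,-0.06],[1,0.72,-0.64,-0.2,-0.075]]'
python3 - <<'E'
from h import *
s=get_state();print(s["time"],s["position"],np.degrees(np.linalg.norm(s["tool_rot"])),cv2.Rodrigues(s["tool_rot"])[0][:,1])
E
```

```text
time: 0.72
position: [0.3827, 0.4717, 0.2228]
tool_rot: [1.306, 2.857, 0.001]
ft_force: [0.4, 0.2, -0.9]
grip_width: 1.0
grip_force: 0.0
time: 1.35
position: [0.5269, 0.3415, 0.1816]
tool_rot: [1.94, 2.47, -0.003]
ft_force: [-0.6, 0.6, 0.7]
grip_width: 1.0
grip_force: 0.0
1.35 [0.52691949 0.34149027 0.18159741] 179.93703187363894 [ 9.71482086e-01  2.37111512e-01 -8.28588717e-04]
```

```bash
python3 -m crank '[[1,0,0,-0.15,0],[1,0,0,-0.3,0],[1,0,0,-0.42,0],[1,0,0,-0.49,0],[1,0,0,-0.49,0]]'
python3 -m crank '[[0.5,0,0,0,0],[0.3,0,0,0,0],[0.1,0,0,0,0],[0.1,0,0,0,0],[0.1,0,0,0,0]]' 8
python3 - <<'E'
from h import *
snap("scene","s1.png")
im=cv2.imread("pics/s1.png");cv2.imwrite("pics/s1c.png",cv2.resize(im[150:310,230:410],None,fx=4,fy=3.7,interpolation=cv2.INTER_CUBIC))
print(get_state()["position"])
E
```

```text
time: 1.98
position: [0.5243, 0.3449, 0.0837]
tool_rot: [-1.93, -2.479, 0.003]
ft_force: [0.4, -0.1, -0.9]
grip_width: 0.998
grip_force: 0.0
time: 2.6
position: [0.5244, 0.346, 0.0847]
tool_rot: [1.928, 2.481, 0.0]
ft_force: [-0.2, 0.6, 0.3]
grip_width: 0.515
grip_force: 0.0
[0.52440356 0.34597706 0.08466635]
```

View pics/s1c.png

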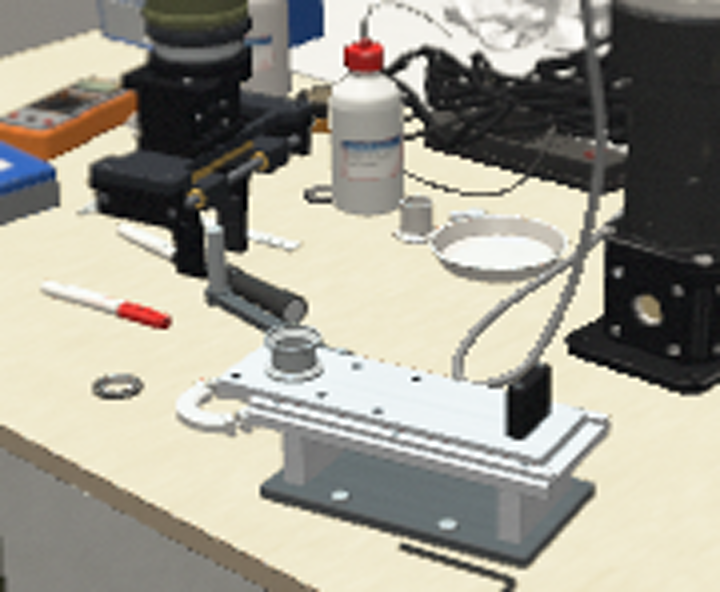

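Run:
```python
from h import *
s=get_state();p=s["position"];y=cv2.Rodrigues(s["tool_rot"])[0][:,1];o=.0435*s["grip_width"]
crop=lambda X:(proj("scene",X)-[230,150])*[4,3.7]
print(p,s["grip_width"],"tcp",crop(p),"tips",crop([p+o*y,p-o*y]).round(),"posttop@tcp",crop([p[0],p[1],.115]),crop([.5235,.3445,.115]))
im=snap("top","t1.png");cv2.imwrite("pics/t1c.png",cv2.resize(im[220:320,210:330,::-1],None,fx=5,fy=5,interpolation=cv2.INTER_CUBIC))
```

```text
[0.52440356 0.34597706 0.08466635] 0.4732599067268441 tcp [[212.56693595 263.43702084]] tips [[228. 254.]
 [197. 273.]] posttop@tcp [[210.28513769 229.50544148]] [[210.70726164 230.36170534]]
```

View pics/t1c.png

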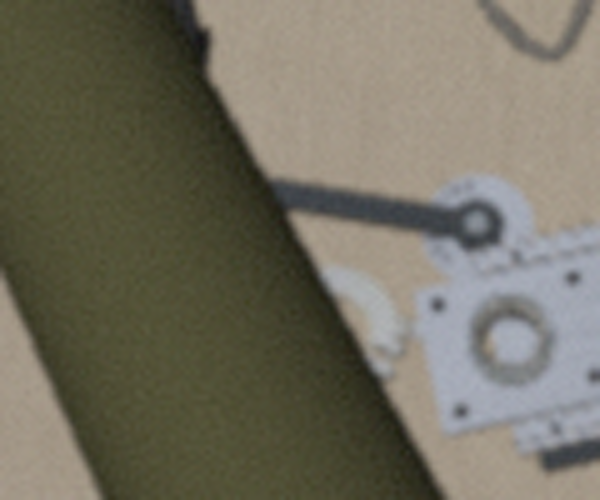

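The tips project on either side of the post (197 and 228, post at 213), so it lies between the fingers. I'll keep closing.

```bash
python3 -m crank '[[0.05,0,0,0,0],[0.05,0,0,0,0],[0.05,0,0,0,0],[0.05,0,0,0,0],[0.05,0,0,0,0]]' 8
```

```text
time: 3.32
position: [0.5245, 0.346, 0.0846]
tool_rot: [1.928, 2.481, 0.001]
ft_force: [0.9, 1.2, -1.6]
grip_width: 0.157
grip_force: 8.0
```

The post is gripped (13.7 mm width). I'll swing it along the arc.

```bash
python3 -m crank '[[0.05,-0.058,0,0,0],[0.05,-0.116,0,0,0],[0.05,-0.175,-0.005,0,0],[0.05,-0.233,-0.013,0,0],[0.05,-0.29,-0.026,0,0]]'
python3 -m crank '[[0.05,0,0,0,0],[0.05,0,0,0,0],[0.05,0,0,0,0]]'
python3 - <<'E'
from h import *
im=snap("scene","s2.png");cv2.imwrite("pics/s2c.png",cv2.resize(im[180:300,250:400,::-1],None,fx=5,fy=5,interpolation=cv2.INTER_CUBIC))
print(get_state()["position"])
E
```

```text
time: 3.95
position: [0.4656, 0.3404, 0.0848]
tool_rot: [1.927, 2.481, 0.0]
ft_force: [0.7, 3.7, -0.7]
grip_width: 0.157
grip_force: 8.0
time: 4.32
position: [0.4664, 0.3407, 0.0847]
tool_rot: [-1.928, -2.48, 0.001]
ft_force: [-2.6, 0.9, 2.9]
grip_width: 0.157
grip_force: 8.0
[0.46649118 0.34067779 0.08469894]
```

```bash
python3 -m crank '[[0.7,0,0,0,0],[0.7,0,0,0,0],[0.7,0,0,0,0],[0.7,0,0,0,0],[0.7,0,0,0,0]]'
python3 -m crank '[[0.8,0,0,0.1,0],[0.9,0,0,0.25,0],[1,0,0,0.4,0],[1,0,0,0.5,0],[1,0,0,0.5,0]]'
python3 -m crank '[[1,0.01,-0.15,0,0.025],[1,0.02,-0.3,0,0.05],[1,0.03,-0.5,0,0.075],[1,0.04,-0.7,0,0.1],[1,0.05,-0.8,0,0.125]]'
python3 -m crank '[[1,0.01,-0.2,0,0.025],[1,0.02,-0.4,0,0.05],[1,0.03,-0.6,0,0.075],[1,0.05,-0.8,0,0.1],[1,0.055,-0.87,0,0.127]]'
python3 - <<'E'
from h import *
s=get_state();print(s["position"],s["joint_positions"].round(2),cv2.Rodrigues(s["tool_rot"])[0][:,1])
im=snap("top","t3.png");cv2.imwrite("pics/t3c.png",cv2.resize(im[225:325,215:375,::-1],None,fx=5,fy=5,interpolation=cv2.INTER_CUBIC))
E
```

```text
time: 5.0
position: [0.4664, 0.3407, 0.0845]
tool_rot: [1.928, 2.48, -0.0]
ft_force: [-0.3, 0.0, 0.7]
grip_width: 0.633
grip_force: 0.0
time: 5.62
position: [0.4674, 0.3415, 0.1864]
tool_rot: [1.927, 2.48, 0.006]
ft_force: [0.3, -0.5, 0.5]
grip_width: 0.99
grip_force: 0.0
time: 6.25
position: [0.4759, 0.1778, 0.1832]
tool_rot: [-0.828, -3.029, 0.003]
ft_force: [-1.1, 0.2, 0.3]
grip_width: 0.997
grip_force: 0.0
time: 6.88
position: [0.4867, 0.0037, 0.1834]
tool_rot: [0.413, -3.113, 0.001]
ft_force: [0.8, 1.0, 0.2]
grip_width: 0.998
grip_force: 0.0
[0.48669365 0.003653   0.18337931] [-0.52 -0.01  0.45  1.91  0.01  1.24  1.77] [-2.60511098e-01  9.65470764e-01 -4.14029672e-04]
```

View pics/t3c.png

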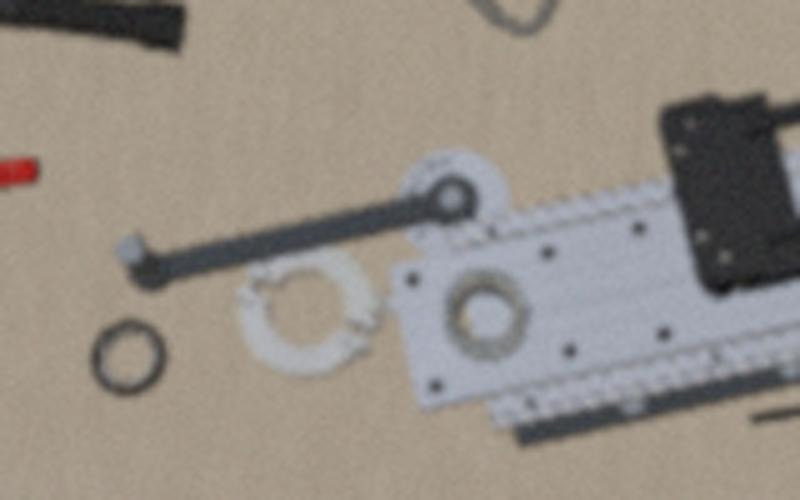

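The arm now lies almost parallel with the plate and the bystanders haven't moved. I'll check the angle with line fits.

```bash
cat > ang.py <<'E'
from h import *
def head(P): 
    P=P[:,:2]; d=np.linalg.svd(P-P.mean(0))[2][0]; d*=np.sign(d[1]); 
    r=(P-P.mean(0))@[-d[1],d[0]]; k=abs(r)<2.5*r.std()
    Q=P[k]; d=np.linalg.svd(Q-Q.mean(0))[2][0]; d*=np.sign(d[1]); r=(Q-Q.mean(0))@[-d[1],d[0]]
    return np.degrees(np.arctan2(d[1],d[0])),r.std()*1e3,Q.mean(0),d
def edge(ch,x0,y0,x1,y1,cols,sgn,w=6):   # gradient peak (subpixel) near the guessed line
    g=sgn*np.gradient(cv2.GaussianBlur(ch,(0,0),1.),axis=0); out=[]
    for c in cols:
        y=y0+(y1-y0)*(c-x0)/(x1-x0); r=np.arange(int(y)-w,int(y)+w+1); v=np.clip(g[r,c],0,None); k=v.argmax(); k=min(max(k,1),len(r)-2)
        a,b,e=v[k-1],v[k],v[k+1]; out.append([c,r[k]+.5*(a-e)/(a-2*b+e+1e-9)])
    return np.array(out)
def dark(ch,x0,y0,x1,y1,cols,w=8):
    out=[]
    for c in cols:
        y=y0+(y1-y0)*(c-x0)/(x1-x0); r=np.arange(int(round(y))-w,int(round(y))+w+1); m=np.clip(110-ch[r,c],0,None); out.append([c,(m*r).sum()/m.sum()])
    return np.array(out)
E
python3 - <<'E'
from ang import *
c4=lambda x,y:(x/4+215,y/4+225); c5=lambda x,y:(x/5+215,y/5+225)
a=cv2.imread("pics/t0.png").astype(np.float32); b=cv2.imread("pics/t3.png").astype(np.float32)
br=a[:,:,0]-a[:,:,2]
up=edge(br,*c4(410,170),*c4(715,105),range(322,390),1,4); lo=edge(br,*c4(400,342),*c4(748,262),range(320,398),-1,4)
print("upper",head(back("top",up,.073))[:3],"lower",head(back("top",lo,.073))[:3])
arm=dark(b.mean(2),*c5(170,268),*c5(430,202),range(252,298))
H=head(back("top",arm,.063));print("arm",H)
arm0=dark(a.mean(2),*c4(135,122),*c4(340,153),range(252,298)); print("arm0",head(back("top",arm0,.063)))
for z in(.063,.115):print(back("top",[c5(130,246),c5(150,272),c5(453,197)],z))
E
```

```text
upper (np.float64(104.6993727708022), np.float64(0.1609952906361434), array([0.52174355, 0.07480023])) lower (np.float64(0.6436591589449897), np.float64(53.06871746841817), array([0.55729343, 0.06803911]))
arm (np.float64(104.9750719056673), np.float64(0.1547561924939543), array([0.48411315, 0.2691294 ]), array([-0.25839877,  0.96603834]))
arm0 (np.float64(82.07511912087237), np.float64(0.15165223540577974), array([0.51397433, 0.27207112]), array([0.13787467, 0.99044968]))
[[0.47638133 0.34945935 0.063     ]
 [0.46401925 0.33896714 0.063     ]
 [0.5050399  0.19494879 0.063     ]]
[[0.46723075 0.34036531 0.115     ]
 [0.45540277 0.33032642 0.115     ]
 [0.49465114 0.1925303  0.115     ]]
```

The arm is within 0.3° of the stand's edge (about 0.7 mm at the post). Next I'll descend on the lug and grip it.

```bash
python3 -m crank '[[1,0,0,-0.15,0],[1,0,0,-0.3,0],[1,0,0,-0.42,0],[1,0,0,-0.5,0],[1,0,0,-0.5,0]]'
python3 -m crank '[[0.6,0,0,0,0],[0.4,0,0,0,0],[0.3,0,0,0,0],[0.25,0,0,0,0],[0.25,0,0,0,0]]' 6
python3 -m crank '[[0.2,0,0,0,0],[0.1,0,0,0,0],[0.05,0,0,0,0],[0.05,0,0,0,0],[0.05,0,0,0,0]]' 6
python3 -m crank '[[0.05,0,0,0,0],[0.05,0,0,0,0],[0.05,0,0,0,0]]' 35
python3 - <<'E'
from h import *
s=get_state();d=s["position"][:2]-[.4664,.0875];h=np.radians(104.65);print(s["position"],np.array([[np.cos(h),np.sin(h)],[-np.sin(h),np.cos(h)]])@d*1e3,s["torque"])
im=snap("scene","s4.png");cv2.imwrite("pics/s4c.png",cv2.resize(im[180:300,260:410,::-1],None,fx=5,fy=5,interpolation=cv2.INTER_CUBIC))
E
```

```text
time: 7.55
position: [0.4862, 0.007, 0.0832]
tool_rot: [0.409, -3.112, 0.0]
ft_force: [0.9, -0.2, 0.1]
grip_width: 1.0
grip_force: 0.0
time: 8.18
position: [0.4875, 0.0067, 0.0847]
tool_rot: [-0.41, 3.114, 0.0]
ft_force: [-0.6, -0.1, 0.4]
grip_width: 0.514
grip_force: 0.0
time: 8.8
position: [0.4875, 0.0064, 0.0846]
tool_rot: [-0.41, 3.115, -0.0]
ft_force: [-0.3, -1.5, -0.9]
grip_width: 0.159
grip_force: 6.0
time: 9.18
position: [0.4875, 0.0065, 0.0846]
tool_rot: [-0.41, 3.114, -0.0]
ft_force: [2.0, -1.4, -1.3]
grip_width: 0.158
grip_force: 35.0
[0.48752705 0.00653175 0.08458032] [-8.36791959e+01  3.77945457e-02] [-0.34101283 -0.26536338 -0.09527333]
```

View pics/s4c.png

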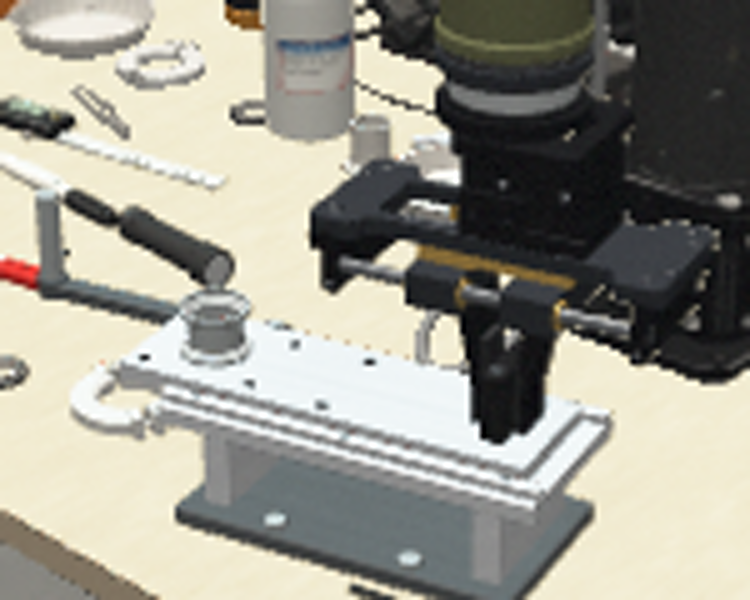

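The lug is held at stand x ≈ -84, so the slide needed is about 113.7 mm along heading 104.65°. I'll do 105 mm first.

```bash
python3 -m crank '[[0.05,-0.007,0.026,0,0],[0.05,-0.02,0.077,0,0],[0.05,-0.034,0.129,0,0],[0.05,-0.047,0.181,0,0],[0.05,-0.061,0.232,0,0]]' 35
python3 -m crank '[[0.05,-0.013,0.05,0,0],[0.05,-0.027,0.102,0,0],[0.05,-0.041,0.155,0,0],[0.05,-0.054,0.206,0,0],[0.05,-0.068,0.258,0,0]]'
python3 -m crank '[[0.05,-0.004,0.018,0,0],[0.05,-0.004,0.018,0,0],[0.05,-0.004,0.018,0,0]]'
```

```text
time: 9.85
position: [0.4749, 0.0541, 0.0846]
tool_rot: [0.411, -3.114, -0.0]
ft_force: [0.5, -1.9, -1.1]
grip_width: 0.158
grip_force: 35.0
time: 10.48
position: [0.4615, 0.1052, 0.0847]
tool_rot: [-0.41, 3.114, -0.0]
ft_force: [0.5, -2.7, 0.5]
grip_width: 0.161
grip_force: 35.0
time: 10.85
position: [0.4605, 0.1093, 0.0846]
tool_rot: [0.411, -3.114, -0.002]
ft_force: [-0.5, 2.1, -0.4]
grip_width: 0.161
grip_force: 35.0
```

Run:
```python
from h import *
s=get_state();print(s["position"],s["torque"],s["ft_force"])
im=snap("top","t5.png");cv2.imwrite("pics/t5c.png",cv2.resize(im[230:320,225:345,::-1],None,fx=6,fy=6,interpolation=cv2.INTER_CUBIC))
snap("scene","s5.png")
```

```text
[0.4605496  0.10928631 0.08455391] [0.31372967 0.07169417 0.03650964] [-0.54124545  2.10134845 -0.36632355]
```

View pics/t5c.png

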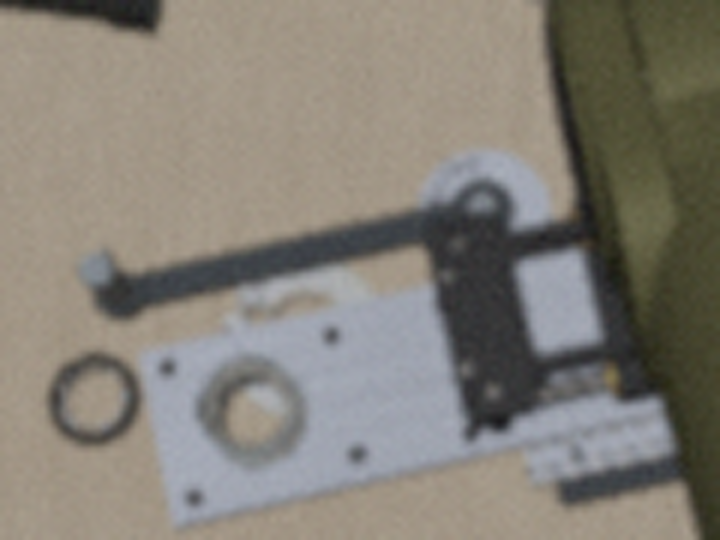

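The plate's end corners are at crop (140,352) and (176,525), with the post top at (98,268). I'll fit the end edge to subpixel.

```bash
cat > end.py <<'E'
from ang import *
import sys
f,x0,y0,x1,y1=sys.argv[1],*map(float,sys.argv[2:6])   # end-edge guess in raw pixels
a=cv2.imread("pics/"+f).astype(np.float32); br=a[:,:,0]-a[:,:,2]
P=edge(br.T.copy(),y0,x0,y1,x1,range(int(y0)+4,int(y1)-3),1,4)[:,::-1]
h=np.radians(104.65);d=np.array([np.cos(h),np.sin(h)])
E=back("top",P,.08)[:,:2]; s=E@d; m=np.median(s); k=abs(s-m)<.003
o=np.array([.4664,.0875]);print("n",k.sum(),"end x mm",1e3*(s[k].mean()-o@d),"std",1e3*s[k].std())
s=get_state();print("tcp x,y mm",1e3*(s["position"][:2]-o)@d,1e3*(s["position"][:2]-o)@[-d[1],d[0]],"kin end",1e3*(s["position"][:2]-o)@d+215)
for nm,pt,z in [("post kin",[.4665,.3407],0),("pivot0 +150",back("top",[[362/4+215-.375,158/4+225-.375]],.072)[0,:2],0)]:
    print(nm,1e3*(np.array(pt)-o)@d)
for uv in ([98/6+225-.4,268/6+230-.4],):print("posttop",1e3*(back("top",[uv],.115)[0,:2]-o)@d)
E
python3 end.py t5.png 248.3 288.7 254.3 317.5
```

```text
n 22 end x mm 239.56263423318032 std 0.3729521806062607
tcp x,y mm 22.525146337923065 0.17460407770725686 kin end 237.52514633792308
post kin 244.9428803866315
pivot0 +150 95.20164735360612
posttop 244.6122014198712
```

```bash
python3 end.py t3.png 294 278 299.4 306.6 | head -1
python3 -m crank '[[0.05,-0.003,0.01,0,0],[0.05,-0.006,0.02,0,0],[0.05,-0.008,0.029,0,0],[0.05,-0.008,0.029,0,0],[0.05,-0.008,0.029,0,0]]'
python3 - <<'E'
from h import *
snap("top","t6.png")
im=snap("scene","s6.png");cv2.imwrite("pics/s6c.png",cv2.resize(im[190:300,235:355,::-1],None,fx=6,fy=5.4,interpolation=cv2.INTER_CUBIC))
E
python3 end.py t6.png 247.4 289 253.4 318
```

```text
n 21 end x mm 132.64490655298903 std 0.30222317696503703
time: 11.58
position: [0.4594, 0.1139, 0.0847]
tool_rot: [-0.41, 3.114, -0.0]
ft_force: [0.8, -2.5, 1.5]
grip_width: 0.158
grip_force: 35.0
n 19 end x mm 244.63526478271075 std 0.7778239766373902
tcp x,y mm 27.27964339502526 0.11871811551661557 kin end 242.27964339502526
post kin 244.9428803866315
pivot0 +150 95.20164735360612
posttop 244.6122014198712
```

View pics/s6c.png

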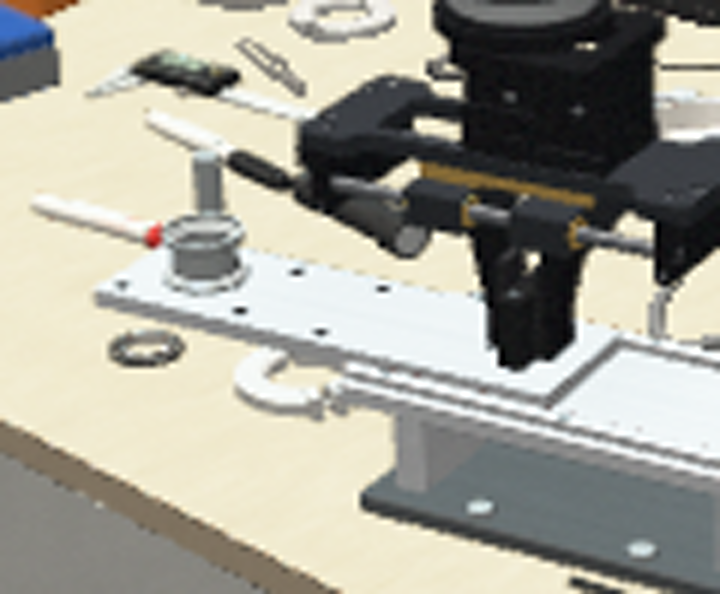

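The scene view shows the plate flat on the deck, with its near end corner at crop (97,297) and the post top at (207,157). I'll cross-check the end against the post with both cameras.

Run:
```python
from ang import *
h=np.radians(104.65);d=np.array([np.cos(h),np.sin(h)]);o=np.array([.4664,.0875]);n=np.array([-d[1],d[0]])
S=lambda c,uv,z:(1e3*np.array([(back(c,[uv],z)[0,:2]-o)@d,(back(c,[uv],z)[0,:2]-o)@n])).round(1)
q=lambda x,y:(x/6+235-.42,y/5.4+190-.4)
print("scene corner",S("scene",q(97,294),.08),"far corner",S("scene",q(163,248),.08),"posttop",S("scene",q(206,156),.115))
# post centroid in top image: light top disc against desk
a=cv2.imread("pics/t6.png").astype(np.float32); br=cv2.GaussianBlur(a[:,:,0]-a[:,:,2],(0,0),.6)
w=br[267:280,234:248]; np.set_printoptions(linewidth=200); print(w.round().astype(int))
print("pivot t3",S("top",(453/5+215-.4,197/5+225-.4),.072))
b=cv2.imread("pics/t0.png").astype(np.float32); br=b[:,:,0]-b[:,:,2]
# deck front edge (near fence side) in t0, crop4 (392,322)-(400,342)
for uv in [(393,322),(399,342)]: print("deck front",S("top",(uv[0]/4+215-.375,uv[1]/4+225-.375),.073))
```

```text
scene corner [240.8  35.1] far corner [243.6 -21.7] posttop [246.2 -65.6]
[[-26 -27 -28 -28 -27 -27 -27 -27 -28 -28 -27 -27 -27 -28]
 [-26 -28 -28 -27 -28 -26 -27 -27 -28 -27 -27 -27 -28 -29]
 [-27 -28 -27 -27 -27 -27 -28 -27 -27 -27 -27 -27 -27 -28]
 [-26 -26 -26 -27 -27 -27 -26 -25 -24 -25 -27 -28 -27 -28]
 [-25 -26 -25 -26 -25 -23 -20 -17 -16 -20 -26 -28 -28 -29]
 [-26 -26 -26 -25 -19 -11  -6  -3  -3 -13 -23 -27 -28 -28]
 [-26 -27 -27 -22  -9   3   7   9   8  -3 -17 -25 -27 -28]
 [-26 -27 -26 -19  -3   8  13  13  11   2 -12 -20 -23 -24]
 [-27 -27 -26 -20  -4   8  13  14  12   5  -6 -12 -15 -14]
 [-27 -28 -28 -22 -11   1  10  12   9   4  -2  -4  -4  -2]
 [-26 -27 -29 -25 -19  -9   1   5   4   3   0  -1   2   6]
 [-28 -27 -29 -27 -25 -19  -9  -2   0   1  -1  -2   1   5]
 [-29 -28 -28 -27 -27 -24 -16  -6  -2  -1  -1  -1   1   5]]
pivot t3 [ 95.  -63.9]
deck front [98.4 36.7]
deck front [97.6 49. ]
```

Run:
```python
from ang import *
h=np.radians(104.65);d=np.array([np.cos(h),np.sin(h)]);o=np.array([.4664,.0875]);n=np.array([-d[1],d[0]])
def S(c,uv,z): X=back(c,uv,z)[:,:2]-o; return (1e3*np.c_[X@d,X@n]).round(1)
a=cv2.imread("pics/s6.png").astype(np.float32); br=a[:,:,0]-a[:,:,2]
P=edge(br,251.2,243.7,262.2,235.9,range(253,262),1,4);print(S("scene",P,.08).T)
# initial picture: same edge before sliding; lug was then at tcp x=-83.7
np.set_printoptions(linewidth=200)
print("cols 264..275 rows 214..226");print(a[214:227,264:276].mean(2).round().astype(int))
b=cv2.imread("pics/t6.png").astype(np.float32);br=b[:,:,0]-b[:,:,2]
P=edge(br.T.copy(),289,247.4,318,253.4,range(291,316),1,4)[:,::-1];print(np.c_[P.round(1),S("top",P,.08)].T)
```

```text
[[246.3 246.5 246.1 245.9 246.8 248.  250.7 249.3 247.1]
 [ 17.   11.9   7.8   3.2  -2.8  -9.4 -18.  -20.9 -22.9]]
cols 264..275 rows 214..226
[[237 247 251 250 249 246 236 229 228 227 228 228]
 [169 217 228 243 251 249 248 244 231 228 228 229]
 [181 142 170 213 224 240 241 214 245 228 229 229]
 [224 225 148 135 184 205 230 248 251 250 203 201]
 [227 228 224 219 216 216 218 203 238 124  70  72]
 [229 227 227 166 183 184 171 115 150  60  60  69]
 [228 228 227 125 117 117 113 131 121  37  39  58]
 [228 230 231 125 112 114 107  98 224 132  35  33]
 [229 229 229 148 115 113 109  98 225 226 184  81]
 [228 227 228 149 113 113 109  98 226 229 229 229]
 [229 228 228 150 114 113 109 100 200 230 230 229]
 [230 229 227 176 116 112 109  99 196 228 227 227]
 [228 227 226 176 117 112 107 101 197 229 229 229]]
[[245.8 245.7 245.7 245.6 245.3 245.2 245.2 246.8 247.8 248.1 248.3 248.3 248.4 248.5 248.8 249.  249.2 249.4 249.6 249.8 249.9 250.1 250.3 250.6 250.8]
 [291.  292.  293.  294.  295.  296.  297.  298.  299.  300.  301.  302.  303.  304.  305.  306.  307.  308.  309.  310.  311.  312.  313.  314.  315. ]
 [245.2 245.8 246.3 246.9 248.  248.7 249.1 245.9 244.2 243.8 243.9 244.2 244.5 244.6 244.4 244.3 244.3 244.4 244.4 244.4 244.5 244.5 244.4 244.3 244.3]
 [-30.3 -28.  -25.7 -23.4 -21.2 -19.  -16.7 -13.5 -10.7  -8.2  -5.8  -3.5  -1.1   1.2   3.7   6.1   8.5  10.9  13.2  15.6  18.   20.4  22.8  25.2  27.5]]
```

Both cameras put the end within about 0.5 mm of the post centre: scene 246.2 against 246.2, top 244.4 against 244.8. I'll nudge it 0.7 mm with a slight downward bias, so the plate stays flat, and a firmer grip.

```bash
python3 -m crank '[[0.05,-0.001,0.002,-0.002,0],[0.05,-0.001,0.004,-0.004,0],[0.05,-0.001,0.004,-0.006,0],[0.05,-0.001,0.004,-0.006,0],[0.05,-0.001,0.004,-0.006,0]]' 45
python3 - <<'E'
from h import *
snap("top","t7.png");im=snap("scene","s7.png")
s=get_state();print(s["position"],s["ft_force"],s["torque"])
E
python3 end.py t7.png 247.4 289 253.4 318
python3 - <<'E'
from ang import *
h=np.radians(104.65);d=np.array([np.cos(h),np.sin(h)]);o=np.array([.4664,.0875])
b=cv2.imread("pics/t7.png").astype(np.float32);br=b[:,:,0]-b[:,:,2]
P=edge(br.T.copy(),289,247.4,318,253.4,range(301,316),1,4)[:,::-1];print("end clean",1e3*np.median((back("top",P,.08)[:,:2]-o)@d))
c5=lambda x,y:(x/5+215,y/5+225)
print("arm",head(back("top",dark(b.mean(2),*c5(170,268),*c5(430,202),range(252,294),5),.063))[:2])
a,c=cv2.imread("pics/s6.png"),cv2.imread("pics/s7.png");a[190:310,:]=a[190:310,:]
t=cv2.resize(c[190:300,235:355],None,fx=6,fy=5.4,interpolation=cv2.INTER_CUBIC);cv2.imwrite("pics/s7c.png",t)
E
```

```text
time: 12.3
position: [0.4594, 0.1141, 0.0845]
tool_rot: [-0.409, 3.115, -0.001]
ft_force: [-1.7, -5.9, 10.3]
grip_width: 0.16
grip_force: 45.0
[0.45939942 0.11406997 0.08453993] [-2.27400088 -6.69882729 10.09745566] [-1.37608045  0.36422308 -0.03238555]
n 19 end x mm 244.81352969544105 std 0.734506690985662
tcp x,y mm 27.476687960268006 0.05307390053307897 kin end 242.476687960268
post kin 244.9428803866315
pivot0 +150 95.20164735360612
posttop 244.6122014198712
end clean 244.61850071558618
arm (np.float64(104.94078877034573), np.float64(0.15955227129548835))
```

View pics/s7c.png

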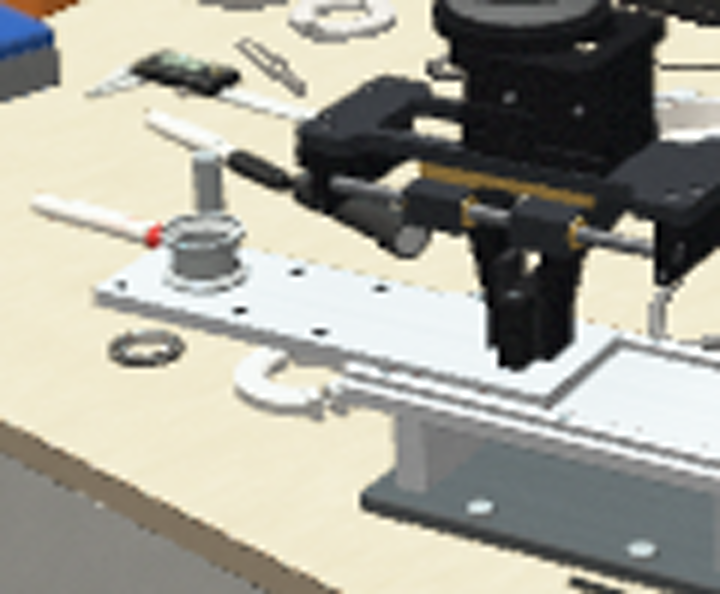

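The plate lies flat and is still held by the lug with about 10 N of downward bias. Its end is in line with the post to within the measurement, the gauge arm is still straight out, and the bystanders in view haven't moved. Handing in.

```bash
python3 -c "
from bench import *
print(close_job())"
```

```text
the job is handed in; nothing more can be done
None
```

The job is handed in at about 12 s: the gauge arm is straight out (within about 0.3°) and released, and the plate is flat on the stand, held by its lug. Both cameras put its outer end within about 0.5 mm of the post's centre line, though the arm's own position readings suggest it could be up to 2.5 mm short.

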